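# Brace the loose push-button station and press its green button

### The arm

A 6-joint arm with a two-finger parallel gripper is mounted at the origin on the work surface. World frame = base frame: x ahead of the robot, y to its left, z up, the work surface at z = 0. Lengths are in m, angles in rad, forces in N, time in s.
With the tool pointing down it reaches from about 0.2 to 0.875 m from the base axis. Payload 3.4 kg.
Tool frame: the origin (TCP) lies between the finger pads; the fingertips stand 25 mm ahead of it and the grasp point (between the pads) lies 6 mm ahead of it (r.nose_length is the z of the fingertips in the tool frame, in m); z points along the fingers, x is the direction in which the jaws open and shut, and the axes are right-handed (so a half turn about z gives the same grasp; the last joint's range is limited). The gripper opens to 94 mm and grips with 3 to 60 N. Pads are 16 mm wide; open, the fingers measure 119 mm over their backs; the gripper's body (75 mm by 177 mm) begins 78 mm behind the grasp point.
Start: joints at [1.155, 0.276, 1.505, -0, 1.361, -0.121], TCP at [0.167, 0.55, 0.2] pointing down, gripper open.
Joint ranges: [-2.89, 2.89], [-0.75, 2.08], [0.22, 2.7], [-1.18, 4.32], [0.11, 2.71], [-2.7, 2.7]. Speed limits (rad/s): [2.57, 2.57, 3.14, 3.14, 3.14, 3.14].

### API

Orientations are given as a unit quaternion [w, x, y, z].
In Python, from plant import r, gripper_to, inverse_kinematics, vision, models, telemetry gives the robot as it stands. Calls block until the motion is done:
- r.move_to(position, orientation): joint-space move of the TCP to a pose.
- r.move_l(position, rot=None, vel=0.15, guard=None): straight line of the TCP; rot=None keeps the orientation; vel is the mean speed in m/s. With guard (N) it stops when the force on the tool has changed by that much, and returns True; else False.
- r.movej(angles): joint-space move.
- gripper_to(opening, f_grip=None): finger opening in m; f_grip is the grip in N (None keeps the last); returns when the fingers have stopped.
- r.hold(seconds).
- inverse_kinematics(position, orientation): joint angles nearest the present ones, or None.
- vision.snapshot(name): name is "scene" or "top"; returns the picture (480x640x3 uint8, red, green, blue); there is no depth.
- vision.get_calibration(name): a dict with "fx", "fy", "cx", "cy" (pixels), "D" ([k1, k2, p1, p2, k3] as OpenCV has them; the pictures are not rectified), "position" and "orientation" of the camera in the world. Camera axes: x right, y down, z forward; pixel columns grow to the right and rows downward; lengths in m; the calibration is good to about 2 mm. A picture is of the moment at which its call begins. get_calibration takes no time and is no camera call.
A pose or a line that the arm cannot do raises r.PlanningError and nothing moves.
- r.sign_off(): hands the job in, once; it reports no verdict.
Trained networks look in the newest picture that a camera, given by its name, has taken for a name from the list of things; names that differ only in an ending like _2 or _b are one class to them, and where a whole thing is asked for, a point or a joint stands for the part that bears it (a point fixed in the world has none). Each returns a list of dicts, best first, with "score" (0 to 1); they miss things now and then, are a little off and sometimes report something else, mostly with a low value. They report only what shows in the picture. A call takes as long as a camera call. They do not tell look-alikes from the thing itself.
- models.boxes_of(thing, camera): "at" ([x, y, z] in m, in world coordinates, good to about 4 mm: the middle of the surface that is visible of it).
- models.regions_of(thing, camera): "pixels" (480x640 bool, what is visible of it).
- models.mark_of(thing, camera): "at" ([x, y, z] in m, in world coordinates, good to about 4 mm: a listed point, or the origin of a listed thing).
Readings, each from a call of its own:
- telemetry.current_t(): time.
- telemetry.current_joints(): joint angles.
- telemetry.current_dq(): joint speeds.
- telemetry.current_joint_efforts(): joint torques, N m.
- telemetry.current_ee_pos(): TCP position.
- telemetry.current_tool_rot(): TCP orientation.
- telemetry.current_wrist_force(): force on the tool from outside, world axes, zero at the start.
- telemetry.current_torque(): the same for the moment, N m.
- telemetry.current_opening(): finger opening in m.
Only numpy, scipy, OpenCV 4.12 (cv2) and the standard library are available. Lean on these libraries where they do the work, as an engineer would, in place of code of your own. Each camera call takes 0.05 s, during which the arm holds its last target.

### The job

Bring the loose push-button station with the green button under the rack's shelf, so that its tall back end sits flat, square and centred against the black rubber stop without ramming it. Then press the green button all the way down at a slant from the front, bracing the station against the stop, hold it down for about a second, let go, and leave the station standing there. Leave the red-button station, the multimeter and the yellow emergency-stop box alone.

Things in the scene. Friction and masses are not known exactly. Their poses are not given: they have to be found in the camera images.
- station_green: Loose white station to use, about 0.35 kg, 150 mm long (x) by 56 mm wide (y). Origin: centre of its underside; x points to its tall back end, z up. Front, x -75 to +13 mm: low flat grip 28 mm high with upright sides. From x +13 mm the head rises at 33 degrees to 68 mm at the upright back face (x +75). It stands on slippery 3 mm feet (friction about 0.15): pressed unbraced, it slides away.
- station_green_grip (a point): Point in the grip of the green station where it is best taken, from above across its 56 mm width: x -38 mm, on the middle line, 22 mm above the bench.
- station_green_back (a point): Middle of the green station's upright back face, 15 mm above the bench (x +75, y 0 in the station's frame); this face goes against the stop.
- green_button_top (a point): Centre of the top of the green button, a cylinder 30 mm across that stands 10 mm out of a black collar 42 mm across. In the station's frame it lies at x +37, y 0, z +60 mm when not pressed. z points out of the button along its axis, leaning 33 degrees from vertical toward the station's front (-x).
- green_button (a joint): Travel of the green button in m, 0 released to 0.006 fully down; a spring pushes back with about 2.7 N at the start and 9 N at the bottom, then it is solid. It springs back when let go.
- stop: Black rubber stop block, 100 mm wide, 70 mm high, fixed at the foot of the aluminium rack. Origin: at bench level, in the middle of the face that takes the station; x points into the stop (away from the robot, the way the station is pushed home), y along the face, z up.
- shelf_edge (a point): Middle of the front lower edge of the rack's fixed shelf, 50 mm in front of the stop's face, 120 mm above the bench; same axes as the stop. Shelf 200 mm wide, 8 mm thick, with modules on it to 225 mm high from 80 mm behind the edge. With the station home the button top lies 12 mm behind this edge and 60 mm below, so it is reached only with the tool slanted, about 30 degrees, from the front.
- station_red: Bystander: a station of the same shape and size with a red button. Origin: centre of its underside, x toward its tall back end.
- multimeter: Bystander: yellow and black multimeter lying on the bench, 80 (x) by 150 (y) by 36 mm, with a dial to 46 mm. Origin: centre of its underside.
- estop_box: Bystander: yellow box 75 x 75 x 60 mm with a red mushroom button on top, 90 mm high in all. Origin: centre of its underside.
Mind the look-alikes: they are no part of the job. Leave any blue or pink look-alike of the station_green alone.

How it is judged:
By the outcome, as a careful person would: the job done as asked, in the order asked, and still so for the second after the job is handed in, with the robot touching nothing.
It also fails if it takes over 51 s, if anything falls off the work surface, if the arm or the gripper's body presses on something with over 40 N, if the wrist force passes 120 N, or if a joint passes its speed limit or range.

## Working session

There is one attempt and no reset: what is moved stays moved. The work goes in short steps, each a Python script; the robot and the scene stay as the last script left them, time stands still between calls to the robot, and variables do not carry over. Pictures are saved under pics/ and viewed, and the job is handed in when it is done.

```bash
ls; mkdir -p pics
cat > h.py <<'E'
import numpy as np, cv2
from plant import r, gripper_to, inverse_kinematics, vision, models, telemetry
from scipy.spatial.transform import Rotation as R
def cam(n):
    c=vision.get_calibration(n); K=np.array([[c["fx"],0,c["cx"]],[0,c["fy"],c["cy"]],[0,0,1]]); q=c["orientation"]
    return K,np.array(c["D"],float),np.array(c["position"]),R.from_quat([q[1],q[2],q[3],q[0]]).as_matrix()
def proj(P,n):
    K,D,p,Rm=cam(n); P=np.atleast_2d(P).astype(float); X=(P-p)@Rm
    return cv2.projectPoints(X,np.zeros(3),np.zeros(3),K,D)[0][:,0]
def unproj(uv,z,n):
    K,D,p,Rm=cam(n); q=cv2.undistortPoints(np.array(uv,float).reshape(-1,1,2),K,D)[:,0]
    d=np.c_[q,np.ones(len(q))]@Rm.T
    return p+d*((z-p[2])/d[:,2])[:,None]
def save(n,f):
    im=vision.snapshot(n); cv2.imwrite(f,im[:,:,::-1]); return im
E
python3 - <<'E'
from h import *
for n in("scene","top"):
    save(n,f"pics/{n}0.png"); print(n,cam(n)[2:])
    for t in("station_green","station_green_grip","station_green_back","green_button_top","stop","shelf_edge","station_red","multimeter","estop_box"):
        try: print(t,[(np.round(d["at"],3).tolist(),round(d["score"],2)) for d in models.mark_of(t,n)])
        except Exception as e: print(t,e)
print(telemetry.current_t(),r.nose_length,telemetry.current_tool_rot())
E
```

```text
pics
scene (array([1.36512148, 0.00797652, 0.80753725]), array([[ 0.04912596,  0.6453154 , -0.76233502],
       [ 0.99874737, -0.02447545,  0.04364229],
       [ 0.00950455, -0.76352406, -0.64570944]]))
station_green [([0.307, 0.183, -0.004], 0.93), ([0.604, 0.46, 0.002], 0.9), ([0.485, 0.248, -0.002], 0.76), ([0.707, -0.316, 0.0], 0.26)]
station_green_grip [([0.613, 0.424, 0.02], 0.95), ([0.451, 0.252, 0.024], 0.77), ([0.304, 0.225, 0.022], 0.68), ([0.622, 0.014, 0.12], 0.26)]
station_green_back [([0.581, 0.538, 0.015], 0.81), ([0.309, 0.107, 0.015], 0.79), ([0.567, 0.25, 0.016], 0.65)]
green_button_top [([0.592, 0.498, 0.059], 0.72), ([0.31, 0.153, 0.062], 0.61), ([0.528, 0.25, 0.059], 0.55)]
stop []
shelf_edge [([0.623, 0.016, 0.119], 0.83)]
station_red [([0.511, -0.231, 0.003], 0.63), ([0.709, 0.317, -0.001], 0.23)]
multimeter [([0.705, -0.317, 0.004], 0.59)]
estop_box [([0.705, 0.319, 0.002], 0.6)]
top (array([0.44335277, 0.06406951, 1.33491341]), array([[ 0.02814956, -0.99731566,  0.06759501],
       [-0.99959299, -0.02839822, -0.00272039],
       [ 0.00463266, -0.06749092, -0.99770913]]))
station_green [([0.599, 0.463, -0.0], 0.74), ([0.49, 0.243, 0.001], 0.67), ([0.307, 0.189, 0.001], 0.66)]
station_green_grip [([0.303, 0.222, 0.022], 0.82), ([0.457, 0.246, 0.02], 0.75), ([0.614, 0.428, 0.02], 0.6)]
station_green_back [([0.306, 0.106, 0.011], 0.65), ([0.564, 0.245, 0.015], 0.63), ([0.584, 0.54, 0.013], 0.58)]
green_button_top [([0.594, 0.501, 0.064], 0.64), ([0.529, 0.249, 0.061], 0.57), ([0.304, 0.145, 0.065], 0.57)]
stop []
shelf_edge [([0.621, 0.013, 0.119], 0.81)]
station_red [([0.512, -0.228, 0.0], 0.84)]
multimeter [([0.702, -0.315, -0.0], 0.8)]
estop_box [([0.707, 0.313, 0.004], 0.63)]
1.0 0.025 [-1.33085495e-05  8.03306424e-01  5.95565939e-01  4.27559929e-05]
```

View pics/scene0.png

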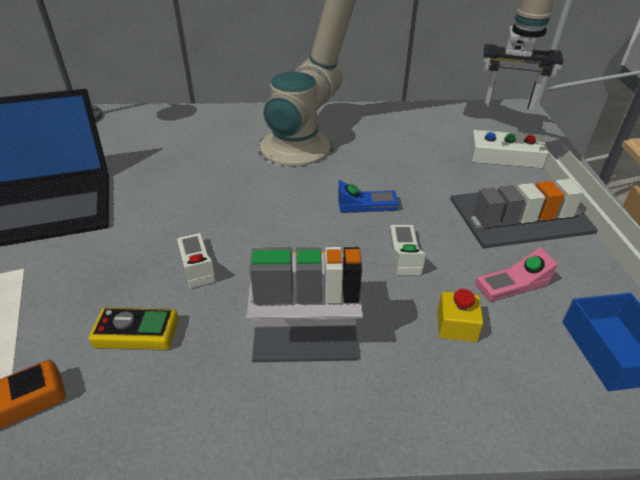

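View pics/top0.png

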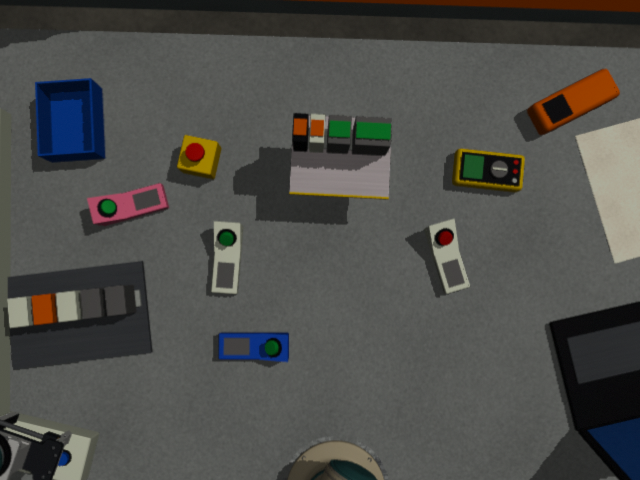

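The scene view shows the white green-button station at about (406,250), the blue and pink look-alikes at (368,198) and (517,275), and the rack at (305,300). In the top view the station is at (227,257) with its tall end up, away from the robot. The shelf's yellow front edge runs (290,196)–(389,199). Next I'll measure both yaws precisely.

Run:
```python
from h import *
im=save("top","pics/t1.png")
a=cv2.resize(im[180:310,190:410],None,fx=3.6,fy=3.6,interpolation=cv2.INTER_CUBIC); cv2.imwrite("pics/crop1.png",a[:,:,::-1])
# yellow edge
hsv=cv2.cvtColor(im,cv2.COLOR_RGB2HSV)
m=((hsv[...,0]>18)&(hsv[...,0]<35)&(hsv[...,1]>120)&(hsv[...,2]>60)); m[:180]=0;m[215:]=0;m[:,:270]=0;m[:,410:]=0
ys,xs=np.nonzero(m); print(xs.min(),xs.max(),len(xs))
mid=[(x,ys[xs==x].mean()) for x in range(xs.min(),xs.max()+1) if (xs==x).any()]
p=np.polyfit(*np.array(mid).T,1); 
e=unproj([(xs.min()-.5,np.polyval(p,xs.min()-.5)),(xs.max()+.5,np.polyval(p,xs.max()+.5))],0.124,"top"); print(e, "width",np.linalg.norm(e[0]-e[1]))
d=e[0]-e[1]; print("shelf yaw",np.degrees(np.arctan2(-d[0],d[1])), "mid",e.mean(0))
# station: candidates by regions
for d in models.regions_of("station_green","top"):
    px=d["pixels"]; y,x=np.nonzero(px); print(d["score"],x.mean(),y.mean(),px.sum())
    if abs(x.mean()-227)<15 and abs(y.mean()-257)<15:
        np.save("mask.npy",px); print(cv2.minAreaRect(np.c_[x,y].astype(np.float32)))
```

```text
289 388 263
[[ 0.62176515  0.11602896  0.124     ]
 [ 0.61750816 -0.08560822  0.124     ]] width 0.20168210528619165
shelf yaw -1.2094554977755876 mid [0.61963665 0.01521037 0.124     ]
0.87 253.6617497456765 346.410986775178 1966
0.71 126.85554520037279 204.94641192917055 2146
0.62 226.44107050952135 257.2429233144622 1943
((226.70069885253906, 257.6793212890625), (29.292936325073242, 71.06122589111328), 1.9749339818954468)
0.53 226.0448717948718 239.16666666666666 156
```

View pics/crop1.png

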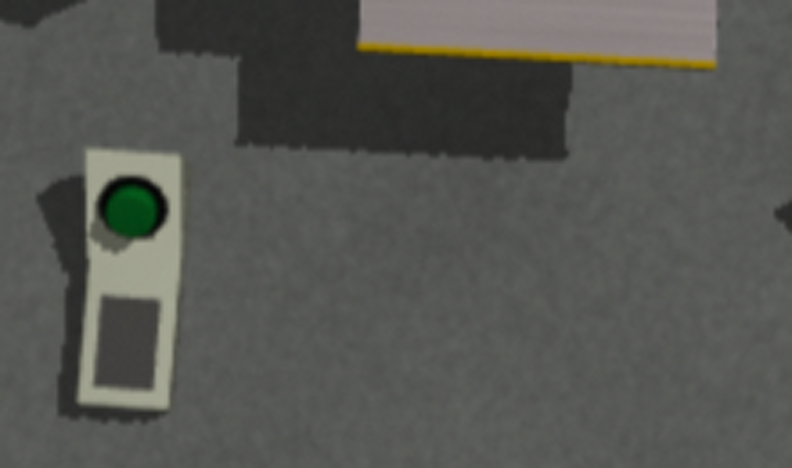

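Run:
```python
from h import *
from scipy.optimize import least_squares
c=np.array([(78,404),(168.5,409),(86,149),(181.5,153.5)],float)
uv=(c+.5)/3.6-.5+[190,180]
M=np.array([(-75,28,28),(-75,-28,28),(75,28,68),(75,-28,68)])/1e3
def W(p): return M@R.from_euler('z',p[2]).as_matrix().T+[p[0],p[1],0]
s=least_squares(lambda p:(proj(W(p),"top")-uv).ravel(),[.487,.247,0])
print(s.x,np.degrees(s.x[2]),s.fun)
sc=save("scene","pics/s1.png"); uvs=proj(W(s.x),"scene"); t=sc.copy()
print(uvs)
e=proj([[0.6207,.1152,.12],[.6169,-.0848,.12]],"scene")
a=sc[200:300,240:440].copy(); a=cv2.resize(a,None,fx=4,fy=4,interpolation=cv2.INTER_CUBIC)
for u in list(uvs)+list(e): cv2.circle(a,tuple(int(v) for v in (u+.5-[240,200])*4),3,(255,0,255),1)
cv2.imwrite("pics/crop2.png",a[:,:,::-1])
```

```text
[ 0.49030566  0.2491177  -0.03931157] -2.25238704632524 [-0.35430071 -0.04299422  0.4964258   0.33582594 -0.10558825 -0.41973903
 -0.03331133  0.12993646]
[[412.35908082 222.78531395]
 [389.12624828 222.76255774]
 [424.81279914 252.58944736]
 [398.59848594 252.56823877]]
```

View pics/crop2.png

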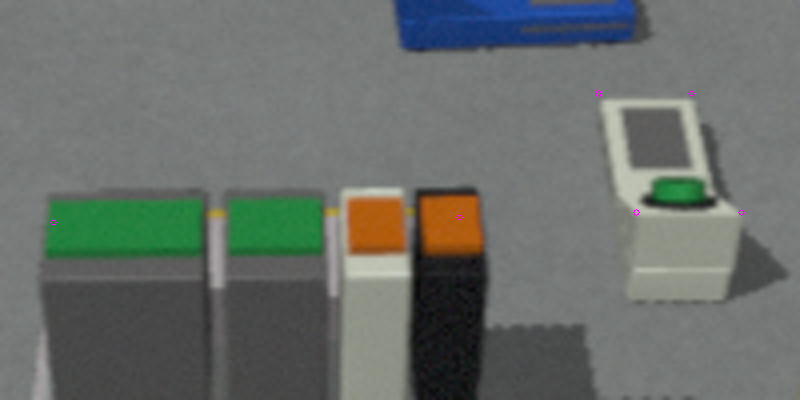

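```bash
cat >> h.py <<'E'
def qd(yaw,tilt=0.0,flip=1):
    x=np.array([-np.sin(yaw),np.cos(yaw),0])*flip
    f=np.array([np.cos(yaw),np.sin(yaw),0])
    z=np.sin(tilt)*f-np.cos(tilt)*np.array([0,0,1])
    q=R.from_matrix(np.c_[x,np.cross(z,x),z]).as_quat(); return np.array([q[3],*q[:3]])
YS=np.radians(-2.25); YT=np.radians(-1.21)
EDGE=np.array([.620,.015,.12]); fx=np.array([np.cos(YT),np.sin(YT),0]); fy=np.array([-np.sin(YT),np.cos(YT),0])
FACE=EDGE*[1,1,0]+.05*fx
BTN=FACE-.038*fx+[0,0,.060]
TL=np.radians(33); AX=np.sin(TL)*fx-np.cos(TL)*np.array([0,0,1])
E
python3 - <<'E'
from h import *
print(telemetry.current_t(),BTN,FACE)
for fl in(1,-1):
    for n,p,q in(("g",[.452,.25,.028],qd(YS,0,fl)),("home",FACE-.113*fx+[0,0,.028],qd(YT,0,fl)),("press",BTN-.025*AX,qd(YT,TL,fl)),("pre",BTN-.095*AX,qd(YT,TL,fl))):
        j=inverse_kinematics(p,q); print(fl,n,None if j is None else np.round(j,2))
E
```

```text
1.15 [0.63199732 0.0147466  0.06      ] [0.66998885 0.01394415 0.        ]
1 g [ 0.37  0.35  1.88 -0.    0.91 -1.16]
1 home [-0.1   0.4   1.79 -0.    0.95 -1.65]
1 press [-0.12  0.22  2.12  0.25  0.23 -1.9 ]
1 pre [-0.14  0.08  2.11  0.17  0.38 -1.82]
-1 g [ 0.37  0.35  1.88 -0.    0.91  1.98]
-1 home [-0.1   0.4   1.79 -0.    0.95  1.5 ]
-1 press [-0.12  0.22  2.12  0.25  0.23  1.24]
-1 pre [-0.14  0.08  2.11  0.17  0.38  1.32]
```

Run:
```python
from h import *
q=qd(YS)
r.move_to([.452,.25,.12],q)
gripper_to(.08)
print("g",r.move_l([.452,.25,.028],vel=.12,guard=8))
im=save("top","pics/t2.png")
gripper_to(.03,25)
print(telemetry.current_opening(),telemetry.current_ee_pos(),telemetry.current_wrist_force(),telemetry.current_t())
save("scene","pics/s2.png")
for n in("top","scene"):
  print([(np.round(d["at"],3).tolist(),round(d["score"],2)) for d in models.mark_of("station_green_back",n)])
```

```text
g False
0.03008953689245413 [0.45200333 0.24998563 0.02797138] [-0.11009746  1.37119828 -0.41859466] 5.025
[([0.563, 0.248, 0.015], 0.87), ([0.582, 0.537, 0.012], 0.85), ([0.307, 0.107, 0.013], 0.57)]
[([0.31, 0.107, 0.014], 0.82), ([0.583, 0.537, 0.015], 0.81)]
```

View pics/s2.png

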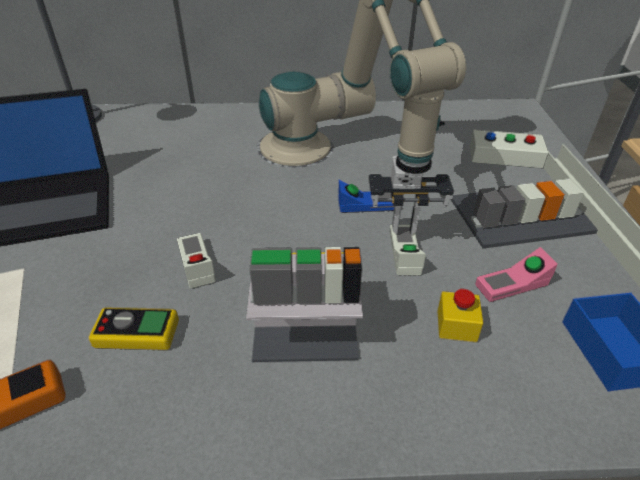

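Run:
```python
from h import *
print(telemetry.current_opening(),telemetry.current_t())
a=save("scene","pics/s3.png")[150:290,340:460]; b=save("top","pics/t3.png")[200:340,170:290]
im=np.hstack([cv2.resize(x,None,fx=3.3,fy=4,interpolation=cv2.INTER_CUBIC) for x in(a,b)]); cv2.imwrite("pics/c3.png",im[:,:,::-1])
```

```text
0.029797186980517216 5.175
```

View pics/c3.png

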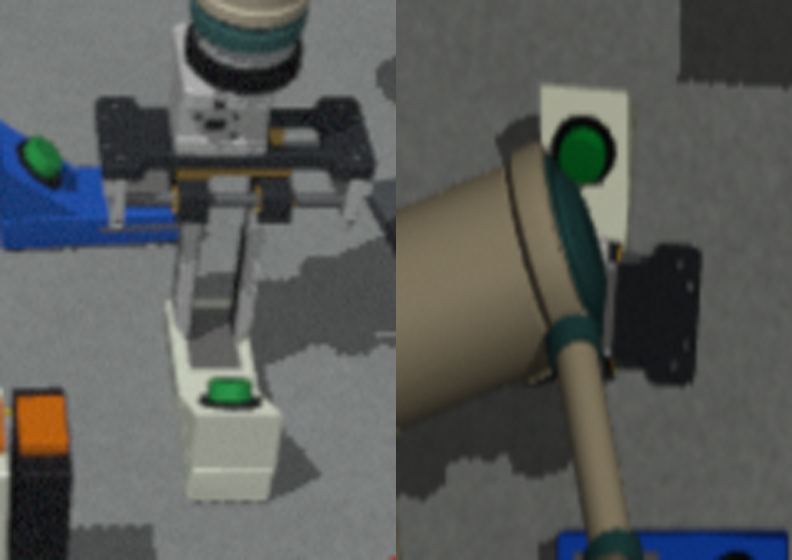

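Run:
```python
from h import *
a=cv2.imread("pics/s3.png")[180:280,360:450]; a=cv2.resize(a,None,fx=6,fy=6,interpolation=cv2.INTER_CUBIC)
def dot(im,P,n,o,f,c):
    for u in proj(P,n): cv2.circle(im,tuple(int(v) for v in (u+.5-o)*f),4,c,1)
P=[[.452,.25+s*h,z] for s in(1,-1) for h,z in((.015,.003),(.028,.003),(.028,.028))]
o=np.array([360,180])
dot(a,P[0::3],"scene",o,6,(0,0,255)); dot(a,P[1::3],"scene",o,6,(255,0,0)); dot(a,P[2::3],"scene",o,6,(0,255,0))
cv2.imwrite("pics/c4.png",a)
print(telemetry.current_ee_pos(),telemetry.current_opening(),telemetry.current_tool_rot(),qd(YS))
```

```text
[0.45202059 0.24999202 0.02800178] 0.02981662844769319 [7.94587293e-06 7.20865654e-01 6.93074822e-01 1.61122836e-05] [0.         0.7208536  0.69308736 0.        ]
```

View pics/c4.png

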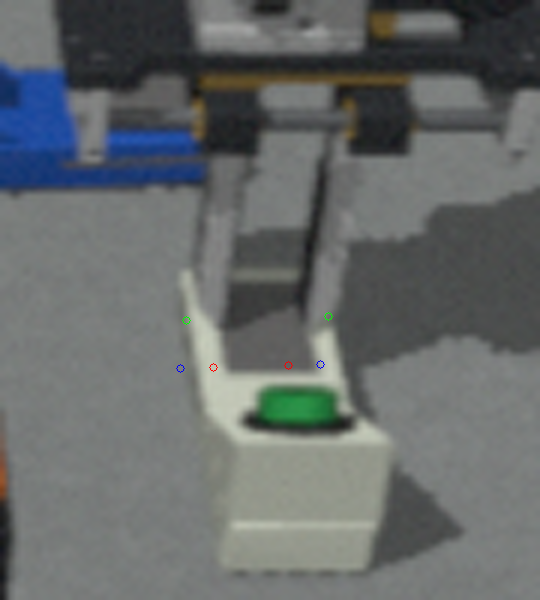

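Run:
```python
from h import *
for z in(.003,.028,.1,.125): print(z,(proj([[.452,.25,z],[.49,.25,z]],"scene")+.5-[360,180])*6)
gripper_to(.08)
print(telemetry.current_opening(),telemetry.current_wrist_force(),telemetry.current_t())
a=save("scene","pics/s5.png")[180:280,360:450]; a=cv2.resize(a,None,fx=6,fy=6,interpolation=cv2.INTER_CUBIC)
cv2.imwrite("pics/c5.png",a[:,:,::-1])
```

```text
0.003 [[250.77591086 366.66800374]
 [267.1429408  431.00678647]]
0.028 [[257.73728796 318.66143087]
 [274.48947651 382.69744462]]
0.1 [[278.91550125 172.93712202]
 [296.86671321 235.88007837]]
0.125 [[286.6906639  119.55870686]
 [305.09242343 182.03551635]]
0.0798191729859025 [-0.2895896  -0.16502339 -0.01404451] 6.175
```

View pics/c5.png

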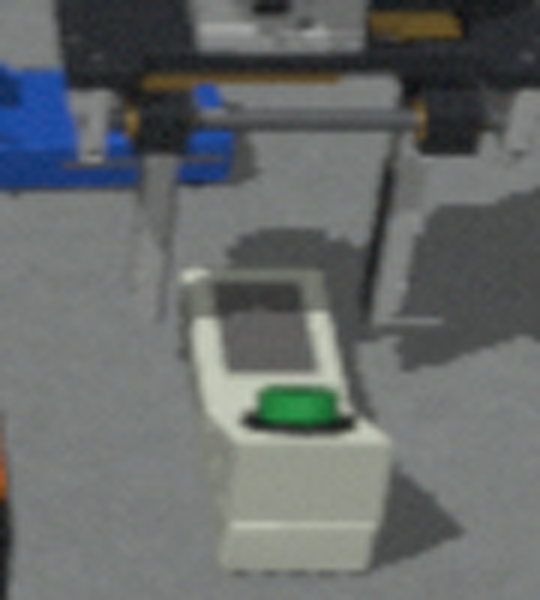

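Run:
```python
from h import *
try: print("hit",r.move_l([.452,.25,-.004],vel=.04,guard=5))
except Exception as e: print(repr(e))
print(telemetry.current_ee_pos(),telemetry.current_wrist_force(),telemetry.current_t(),telemetry.current_joints())
a=save("scene","pics/s6.png")[180:280,360:450]; a=cv2.resize(a,None,fx=6,fy=6,interpolation=cv2.INTER_CUBIC)
cv2.imwrite("pics/c6.png",a[:,:,::-1])
```

```text
hit False
[ 0.45219672  0.25008018 -0.00390503] [ 0.76295332 -0.11270387  0.47785385] 7.175 [ 3.70466242e-01  3.91400008e-01  1.91498034e+00 -1.17896062e-05
  8.34831715e-01 -1.16104903e+00]
```

View pics/c6.png

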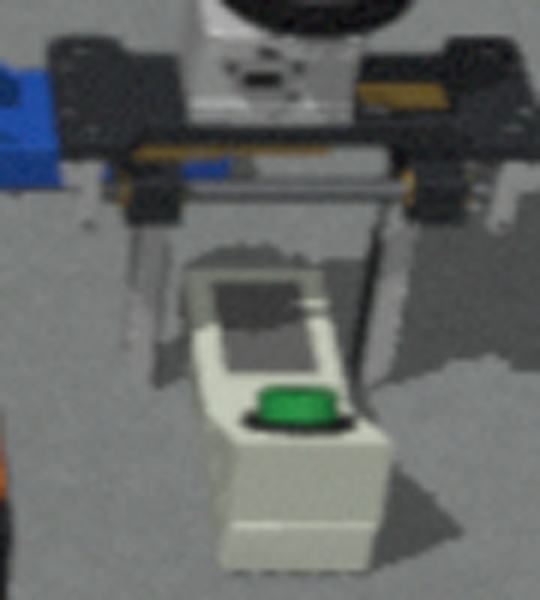

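Run:
```python
from h import *
gripper_to(.04,25)
print(telemetry.current_opening(),telemetry.current_ee_pos(),telemetry.current_wrist_force(),telemetry.current_t())
a=save("scene","pics/s7.png")[180:280,360:450]; a=cv2.resize(a,None,fx=6,fy=6,interpolation=cv2.INTER_CUBIC)
cv2.imwrite("pics/c7.png",a[:,:,::-1])
```

```text
0.05590500141354194 [ 0.45204078  0.25014694 -0.00389532] [-0.26644365 -0.49235266  0.80514465] 7.725
```

View pics/c7.png

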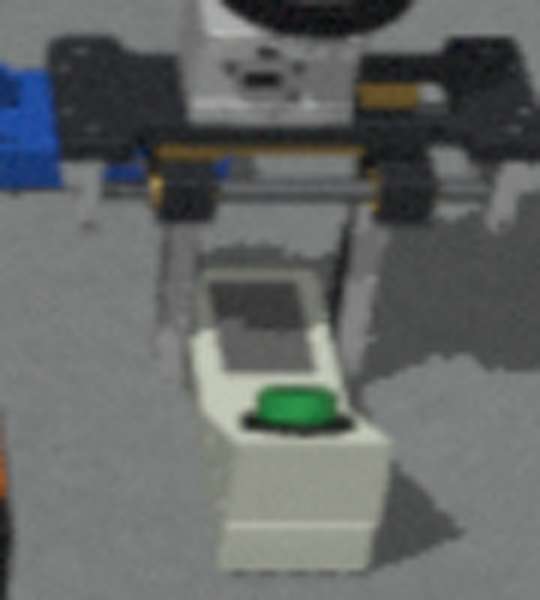

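Run:
```python
from h import *
p=FACE-.243*fx; p[2]=-.003
print(r.move_l(p,rot=qd(YT),vel=.14,guard=15))
print(telemetry.current_opening(),telemetry.current_ee_pos(),telemetry.current_wrist_force(),telemetry.current_t())
t=save("top","pics/t8.png"); s=save("scene","pics/s8.png")
for n in("top","scene"):
  for k in ("station_green_back","green_button_top","station_green"):
    print(n,k,[(np.round(d["at"],3).tolist(),round(d["score"],2)) for d in models.mark_of(k,n) if abs(d["at"][1])<.1])
print(telemetry.current_t())
a=np.vstack([cv2.resize(t[170:270,280:400],None,fx=5,fy=3,interpolation=cv2.INTER_CUBIC),cv2.resize(s[180:280,250:370],None,fx=5,fy=3,interpolation=cv2.INTER_CUBIC)])
cv2.imwrite("pics/c8.png",a[:,:,::-1])
```

```text
False
0.05592996513106737 [ 0.42677816  0.0194736  -0.00314228] [-0.20275921  0.56753784 -4.64779088] 9.5833
top station_green_back [([0.538, 0.02, 0.019], 0.77)]
top green_button_top [([0.504, 0.02, 0.062], 0.43)]
top station_green [([0.461, 0.015, 0.001], 0.73)]
scene station_green_back []
scene green_button_top [([0.505, 0.022, 0.061], 0.64)]
scene station_green [([0.463, 0.014, -0.002], 0.59)]
9.9833
```

View pics/c8.png

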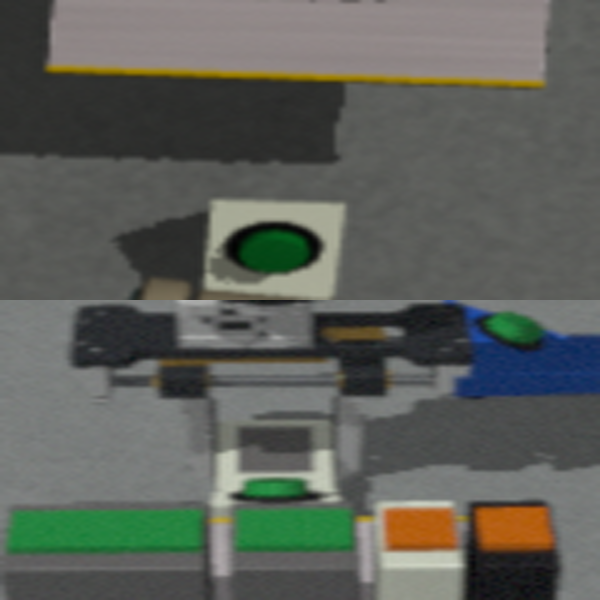

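View pics/s8.png

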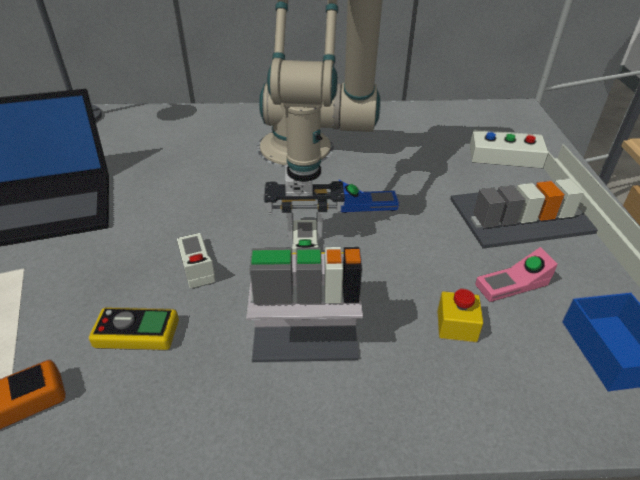

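Run:
```python
from h import *
c=(np.array([(210,200),(345.5,204.5)])+.5)/[5,3]-.5+[280,170]
w=unproj(c,.0685,"top"); print(w,w.mean(0)); d=w[0]-w[1]; print(np.linalg.norm(d),np.degrees(np.arctan2(-d[0],d[1])))
m=w.mean(0); print("lateral off",(m-EDGE)@fy,"dist back->face",(FACE-m)@fx)
```

```text
[[ 0.53968224  0.04619647  0.0685    ]
 [ 0.53814956 -0.01068254  0.0685    ]] [0.5389159  0.01775696 0.0685    ]
0.056899652841634604 -1.5435326377395397
lateral off 0.0010441018905604496 dist back->face 0.1311242388850788
```

Run:
```python
from h import *
p=FACE-.130*fx-.0005*fy; p[2]=-.0042
print(r.move_l(p,vel=.1,guard=12)); print(telemetry.current_ee_pos(),telemetry.current_wrist_force(),telemetry.current_t())
p=FACE-.085*fx-.0005*fy; p[2]=-.0042
print(r.move_l(p,vel=.02,guard=4)); 
e=telemetry.current_ee_pos(); print(e,(FACE-e)@fx,telemetry.current_wrist_force(),telemetry.current_opening(),telemetry.current_t())
save("top","pics/t9.png"); save("scene","pics/s9.png")
```

```text
False
[ 0.54061458  0.01615244 -0.00387826] [ 1.74432178  1.09786351 -0.34145842] 11.2667
True
[ 0.5403608   0.01616447 -0.00388533] 0.1296460317417075 [-0.90443922 -0.15915935  5.0208204 ] 0.05564172143205059 11.6667
```

View pics/s9.png

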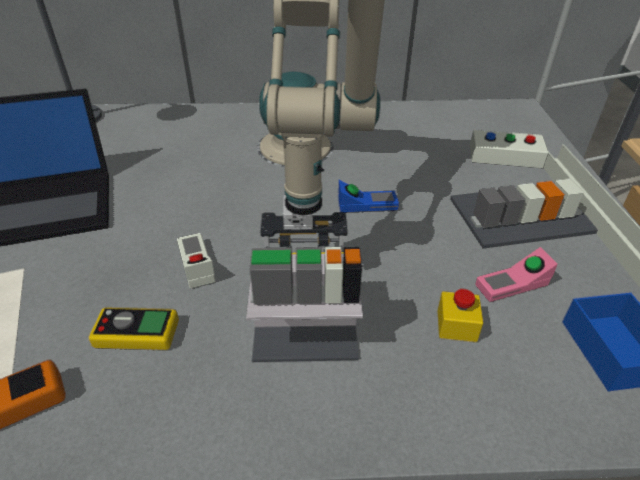

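Run:
```python
from h import *
b=FACE-.0005*fy
for i in range(4):
    e=telemetry.current_ee_pos(); d=(FACE-e)@fx
    p=b-d*fx; p[2]=-.0025
    if i==0: r.move_l(p,vel=.02); print(telemetry.current_wrist_force())
    p=b-.095*fx; p[2]=-.0025
    hit=r.move_l(p,vel=.022,guard=5.5)
    e=telemetry.current_ee_pos(); f=telemetry.current_wrist_force()
    print(hit,e,(FACE-e)@fx,f,telemetry.current_opening(),telemetry.current_t())
    if f[0]<-2.5 or not hit: break
```

```text
[ 0.06218275  0.12032733 -3.36326451]
True [ 0.55659767  0.01619816 -0.00373575] 0.11341349185431918 [ 0.46543868  0.42207031 -0.41147796] 0.05608508403969607 12.95
True [ 0.55716966  0.01618523 -0.00390278] 0.1128413554643532 [-1.4003982   0.41913484  5.88362822] 0.05580943924389487 13.3333
True [ 0.5571128   0.0161689  -0.00390957] 0.11289785960349163 [-0.07425576 -0.29356154  3.23004302] 0.055619276624184304 13.6833
True [ 0.55707385  0.01614961 -0.00393651] 0.11293638984117992 [-1.20561512 -0.38696525  3.38412444] 0.05581881492875571 14.0167
```

Run:
```python
from h import *
def st(k): e=telemetry.current_ee_pos(); print(k,np.round(e,4),round((FACE-e)@fx,4),np.round(telemetry.current_wrist_force(),2),round(telemetry.current_t(),2))
st(0)
e=telemetry.current_ee_pos(); p=np.array(e); p[2]=-.0025
r.move_l(p,vel=.02); st("up"); r.hold(.15); st("h")
for k in range(3):
    p=p+.0008*fx; print(r.move_l(p,vel=.02)); st(k)
```

```text
0 [ 0.5571  0.0161 -0.0039] 0.1129 [-1.21 -0.39  3.38] 14.02
up [ 0.5562  0.0162 -0.0033] 0.1138 [-0.29 -0.02 -2.99] 14.27
h [ 0.5563  0.0163 -0.0031] 0.1137 [-0.08  0.49 -3.69] 14.42
False
0 [ 0.5566  0.0163 -0.003 ] 0.1134 [-1.82  0.1  -3.84] 14.67
False
1 [ 0.5567  0.0163 -0.0031] 0.1134 [-4.89 -1.17 -4.37] 14.92
False
2 [ 0.5567  0.0163 -0.0032] 0.1133 [-6.99 -0.23 -4.06] 15.17
```

Run:
```python
from h import *
def st(k): e=telemetry.current_ee_pos(); print(k,np.round(e,4),round((FACE-e)@fx,4),np.round(telemetry.current_wrist_force(),2),round(telemetry.current_t(),2))
e=np.array(telemetry.current_ee_pos()); p=e.copy(); p[2]=-.004; p+=.0006*fx
r.move_l(p,vel=.02); st("low")
gripper_to(.074); st("open")
p[2]=.08; p-=.002*fx
r.move_l(p,vel=.12); st("up")
p=p-.12*fx; p[2]=.2
r.move_l(p,vel=.25); gripper_to(0.0)
st("back")
save("top","pics/t10.png"); s=save("scene","pics/s10.png")
```

```text
low [ 0.5571  0.0163 -0.0038] 0.1129 [-5.46 -0.14 -2.32] 15.45
open [ 0.5578  0.0162 -0.0038] 0.1122 [-0.97 -0.54 -0.6 ] 15.96
up [0.5547 0.0164 0.0794] 0.1153 [ 0.02  0.8  -0.05] 16.81
back [0.4353 0.0188 0.2   ] 0.2348 [ 0.01  0.47 -0.32] 18.8
```

View pics/t10.png

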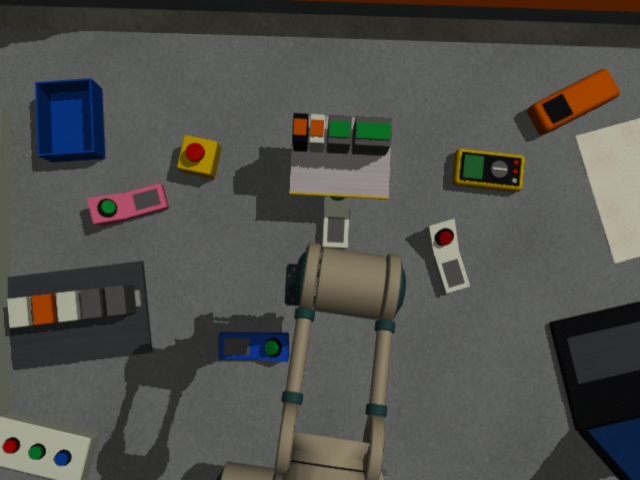

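Run:
```python
from h import *
def st(k): e=telemetry.current_ee_pos(); print(k,np.round(e,4),np.round(telemetry.current_wrist_force(),2),round(telemetry.current_t(),2))
q=qd(YT,np.radians(30))
p=BTN-.16*AX
r.move_to(p,q); st("pre"); print(telemetry.current_joints(),telemetry.current_opening())
t=save("top","pics/t11.png"); s=save("scene","pics/s11.png")
ta=np.sin(np.radians(30))*fx-np.cos(np.radians(30))*np.array([0,0,1])
e=np.array(telemetry.current_ee_pos())
P=[e+.025*ta, e, e+.025*ta+[0,0,.026]]
out=[]
for n,im in(("top",t),("scene",s)):
    uv=proj(P,n); print(n,uv); c=uv.mean(0).astype(int); o=c-[40,50]
    a=cv2.resize(im[o[1]:o[1]+100,o[0]:o[0]+80],None,fx=5,fy=5,interpolation=cv2.INTER_CUBIC)
    for u,col in zip(uv,((255,0,0),(255,0,255),(0,255,255))): cv2.circle(a,tuple(int(v) for v in (u+.5-o)*5),4,col,1)
    out.append(a)
cv2.imwrite("pics/c11.png",np.hstack(out)[:,:,::-1])
```

```text
pre [0.5449 0.0166 0.1945] [ 0.17 -0.27  0.64] 19.61
[-0.14114493 -0.02754302  2.02495116  0.1022717   0.62678061 -1.75787899] 0.0006127472645968521
top [[338.28125473 223.13165546]
 [338.47332764 228.59816474]
 [338.88388096 221.79047527]]
scene [[303.23905907 214.29852412]
 [303.08337071 201.83791133]
 [303.05174807 203.88125642]]
```

View pics/c11.png

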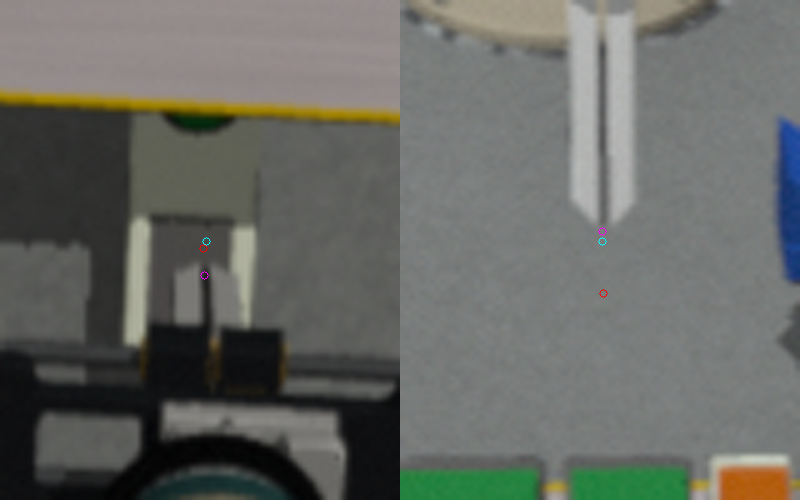

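View pics/t11.png

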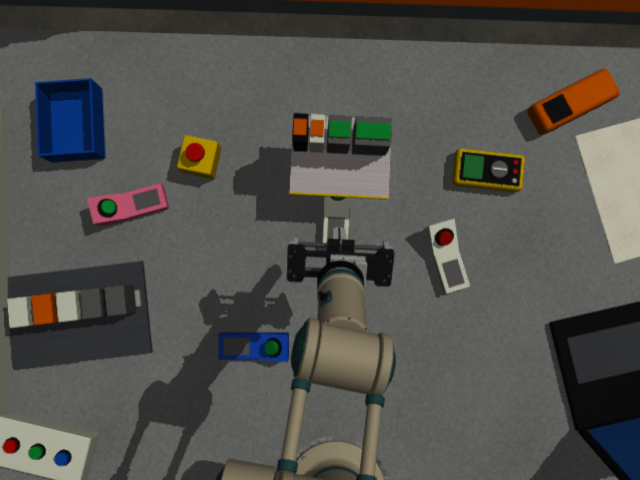

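Run:
```python
from h import *
from scipy.optimize import least_squares
uvT=np.array([338.5,228.6])+(np.array([207,263])-[204.5,275])/5
uvS=np.array([303.08,201.84])+(np.array([603,228])-[602,231])/5
f=lambda P:np.r_[proj(P,"top")[0]-uvT,proj(P,"scene")[0]-uvS]
s=least_squares(f,[.55,.016,.19],x_scale=.01); e=np.array(telemetry.current_ee_pos())
d=s.x-e; ta=np.sin(np.radians(30))*fx-np.cos(np.radians(30))*np.array([0,0,1]); n=np.cos(np.radians(30))*fx+np.sin(np.radians(30))*np.array([0,0,1])
print(s.x,s.fun,d,"along",d@ta,"perp(fwd/up)",d@n,"lat",d@fy)
# station lateral in t10
im=cv2.imread("pics/t10.png")[190:255,310:365]; cv2.imwrite("pics/c12.png",cv2.resize(im,None,fx=9,fy=9,interpolation=cv2.INTER_CUBIC))
```

```text
[0.54980064 0.01632871 0.19933279] [-0.265097   -0.01713898 -0.27864249 -0.008297  ] [ 0.00416182 -0.00018379  0.00460838] along -0.0019085913074020364 perp(fwd/up) 0.005910992604638261 lat -9.586699097482246e-05
```

View pics/c12.png

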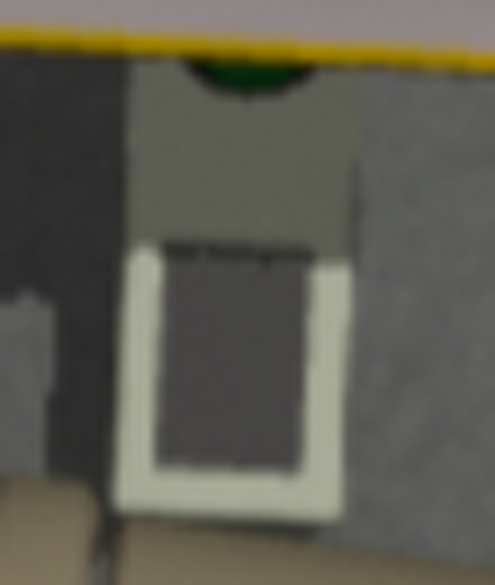

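Run:
```python
from h import *
c=(np.array([(114,511),(342,520)])+.5)/9-.5+[310,190]; w=unproj(c,.028,"top"); d=w[0]-w[1]
print("station front",w.mean(0),"lat",(w.mean(0)-EDGE)@fy,"dist face",(FACE-w.mean(0))@fx,"yaw",np.degrees(np.arctan2(-d[0],d[1])))
ta=np.sin(np.radians(30))*fx-np.cos(np.radians(30))*np.array([0,0,1])
C=BTN+.004*ta
def st(k): 
    e=telemetry.current_ee_pos(); f=telemetry.current_wrist_force()
    print(k,np.round(e,4),"past contact mm",round(((e-C)@AX)*1e3,2),"F",np.round(f,2),"Fax",round(-f@AX,2),round(telemetry.current_t(),2))
print(r.move_l(C-.05*AX,vel=.15,guard=8)); st("a")
print(r.move_l(C-.015*AX,vel=.08,guard=6)); st("b")
print(r.move_l(C+.02*AX,vel=.02,guard=3)); st("touch")
```

```text
station front [0.52083569 0.01629321 0.028     ] lat -0.0008011216884834004 dist face 0.14916950740075244 yaw -0.6358774407958201
False
a [0.607  0.0153 0.0989] past contact mm -50.26 F [-0.42  0.14  0.06] Fax 0.28 20.62
False
b [0.6257 0.0149 0.0686] past contact mm -14.67 F [0.21 0.63 0.38] Fax 0.21 21.21
True
touch [0.6357 0.0147 0.0538] past contact mm 3.25 F [-0.96 -0.34  3.97] Fax 3.85 22.19
```

Run:
```python
from h import *
ta=np.sin(np.radians(30))*fx-np.cos(np.radians(30))*np.array([0,0,1])
C=BTN+.004*ta
def st(k): 
    e=telemetry.current_ee_pos(); f=telemetry.current_wrist_force()
    print(k,np.round(e,4),"mm",round(((e-C)@AX)*1e3,2),"lat",round(((e-C)@fy)*1e3,2),"F",np.round(f,2),"Fax",round(-f@AX,2),round(telemetry.current_t(),2)); return -f@AX
s=.006
for k in range(12):
    p=C+s*AX
    r.move_l(p,vel=.02); f=st(round(s*1e3,1))
    if f>17: break
    s+=.0018
```

```text
6.0 [0.6371 0.0147 0.0517] mm 5.79 lat 0.04 F [-3.47 -0.35  5.72] Fax 6.68 22.5
7.8 [0.638  0.0146 0.0504] mm 7.37 lat 0.02 F [-4.71 -0.02  7.89] Fax 9.18 22.75
9.6 [0.6383 0.0147 0.05  ] mm 7.78 lat 0.1 F [-14.24  -0.97  20.62] Fax 25.04 23.0
```

Run:
```python
from h import *
ta=np.sin(np.radians(30))*fx-np.cos(np.radians(30))*np.array([0,0,1])
C=BTN+.004*ta
def st(k): 
    e=telemetry.current_ee_pos(); f=telemetry.current_wrist_force()
    print(k,"mm",round(((e-C)@AX)*1e3,2),"F",np.round(f,2),"Fax",round(-f@AX,2),round(telemetry.current_t(),2))
for _ in range(2): r.hold(.5); st("hold")
r.move_l(C-.012*AX,vel=.04); st("off")
r.move_l(C-.16*AX,vel=.15); st("back")
r.move_to([.30,.20,.30],qd(YT)); st("park")
t=save("top","pics/t13.png"); s=save("scene","pics/s13.png")
a=cv2.resize(t[185:260,300:400],None,fx=8,fy=8,interpolation=cv2.INTER_CUBIC); cv2.imwrite("pics/c13.png",a[:,:,::-1])
```

```text
hold mm 7.8 F [-12.61  -0.18  20.01] Fax 23.64 23.5
hold mm 7.78 F [-13.28  -0.35  18.74] Fax 22.95 24.0
off mm -11.85 F [ 0.99  0.09 -0.67] Fax -1.1 24.69
back mm -159.49 F [-0.22 -0.37  0.1 ] Fax 0.2 25.82
park mm -387.33 F [-0.11 -0.29 -0.28] Fax -0.18 27.03
```

View pics/c13.png

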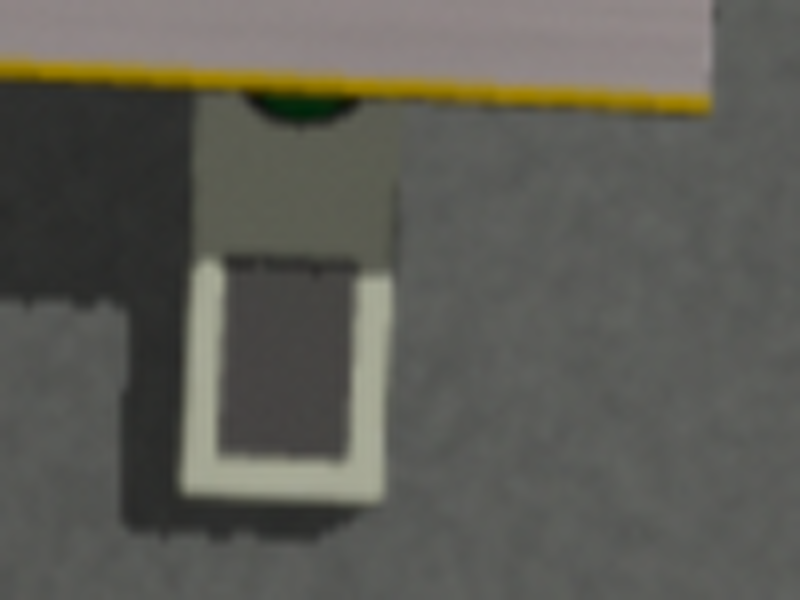

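View pics/t13.png

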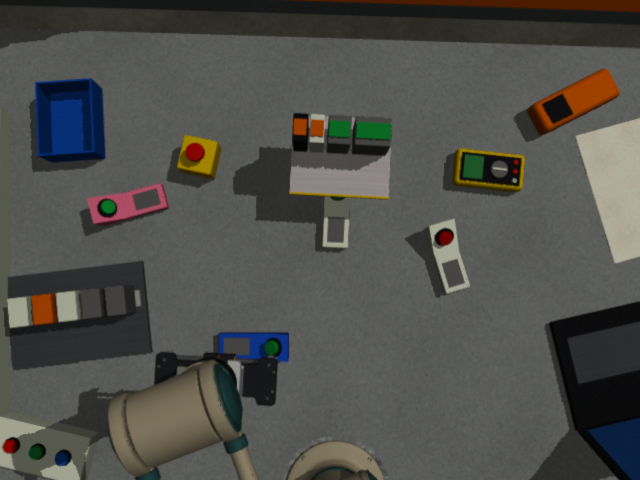

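Run:
```python
from h import *
im=cv2.imread("pics/t13.png")[:,:,::-1].astype(float); g=im.mean(2)
def cross(sl): # subpixel steepest edge
    d=np.abs(np.gradient(cv2.GaussianBlur(sl.reshape(-1,1),(1,3),0).ravel())); k=d.argmax(); 
    a=slice(max(k-2,0),k+3); return (np.arange(len(d))[a]*d[a]).sum()/d[a].sum()
# left & right sides rows 220..243
for nm,c0,c1 in(("L",318,329),("R",344,354)):
    pts=[(c0+cross(g[y,c0:c1]),y) for y in range(221,244)]
    w=unproj(pts,.028,"top"); p=np.polyfit(w[:,0],w[:,1],1); res=np.std(w[:,1]-np.polyval(p,w[:,0]))
    print(nm,"yaw",np.degrees(np.arctan(p[0])),"y@x=.54",np.polyval(p,.54),"res",res)
pts=[(x,241+cross(g[241:254,x])) for x in range(325,346)]
w=unproj(pts,.028,"top"); p=np.polyfit(w[:,1],w[:,0],1); print("front yaw",np.degrees(-np.arctan(p[0])),w.mean(0),"lat",(w.mean(0)-EDGE)@fy,"dist",(FACE-w.mean(0))@fx,"res",np.std(w[:,0]-np.polyval(p,w[:,1])))
# shelf front edge yellow->dark, top of image
hsv=cv2.cvtColor(im.astype(np.uint8),cv2.COLOR_RGB2HSV)
m=((hsv[...,0]>18)&(hsv[...,0]<35)&(hsv[...,1]>110)); m[:185]=0;m[210:]=0;m[:,:285]=0;m[:,395:]=0
ys,xs=np.nonzero(m); wt=hsv[ys,xs,1].astype(float)
w=unproj(np.c_[xs,ys],.124,"top"); p=np.polyfit(w[:,1],w[:,0],1); print("shelf yaw",np.degrees(-np.arctan(p[0])),(w[:,1].max()+w[:,1].min())/2)
```

```text
L yaw -0.9866592025981836 y@x=.54 0.043666669280547854 res 0.00014800840772688875
R yaw -1.8317883025889612 y@x=.54 -0.010719606648602734 res 0.0003208824660920863
front yaw -0.2298695741686246 [0.52094152 0.01605701 0.028     ] lat -0.0010350380332053593 dist 0.14905870964719847 res 0.0002341180289082299
shelf yaw -1.2208443363784296 0.015223439683767964
```

Run:
```python
from h import *
print(telemetry.current_t()); r.sign_off()
```

```text
27.1333
the job is handed in; nothing more can be done
```

I moved the white green-button station under the shelf and set it against the rubber stop. I then pressed its green button fully down, held it for about a second, let go and handed the job in at 27.1 s of the 51 s allowed.

- **First grasp missed:** at the stated tool length the fingers closed just above the grip, to 30 mm, without touching the station. The real fingertips end about 29 mm short of `r.nose_length`. I went lower and the second grasp closed on 55.9 mm, against a nominal 56 mm.
- **Placing:** the station was dragged over at low speed and pushed home gently, with about 7 N at the stop. The touch guard tripped several times on the way, mostly from vertical force between the station and the bench.
- **Pressing:** the tool was tilted 30° and moved along the button's 33° axis. The force rose to 9 N and then jumped to 25 N with almost no further travel, so the button reached its solid end. It then held at 23–24 N for 1.0 s. I did not see the button come back up. After the tool withdrew, the wrist force was about zero.
- **Final position, from the top camera:**
  - **Square:** the station's sides average −1.4° against the shelf's −1.2°. The short front edge alone read −0.2°, which I put down to its length.
  - **Centred:** the station is within 1 mm of the middle.
  - **Home:** its front is 149 mm from where the stop's face should be, against 150 mm nominal. The stop itself is hidden by the shelf, so contact with it rests on this distance and the force felt.
- **Other objects:** the red station, multimeter, e-stop box and the blue and pink look-alikes appear unmoved in the final picture.

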